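True up and check a frame corner with a square

TASK

Take the red square by its black grip and press its outer corner into the inside corner of the white frame, so that it pushes the loose rail true and its two arms lie flush, without gaps, against both rails; keep it pressed against both for about a second. Then lay the square flat in the middle of the cork pad it came from, leaving the frame corner square and the yellow tin on the board where it stands.

Things in the scene. Friction and masses are not known exactly. Their poses are not given: they have to be found in the camera images.
- frame: Plywood board 310 x 350 mm, 12 mm thick, fixed on the bench, with two white wooden rails on it (45 mm wide, 28 mm tall) making an L. Origin: the L's inside corner at the board's top, where the rails' inner faces meet when square. The fixed rail runs along +y, the loose rail along -x (when square); the inside of the corner is at -x, +y. z up.
- fixed_rail_mid (a point): Fixed rail (cannot move): point on its inner face, 110 mm along +y from the inside corner, half-way up. Axes as the frame's. The inner face is the frame's plane x = 0, facing -x, from y = -45 to 265 mm.
- loose_rail (a joint): Loose rail's angle about an upright bolt at frame x = -14, y = -14 mm: 0 = square, positive = free end leans inwards, closing the corner (starts 0.08 to 0.18 rad). Turns with 0.35 N m of friction (some 3 N at the end of the square's arm); no spring, no stop at square; stays where it is left.
- loose_rail_end (a point): Free end of the loose rail: point on its inner face, half-way up, 220 mm from the inside corner. When square, that face is the frame's plane y = 0, facing +y, from x = -3 to -220 mm.
- square_grip (a point): Black upright grip of the loose red square (0.26 to 0.42 kg): 14 mm thick along the diagonal (1, -1, 0) of the square's axes, which points to the heel, 50 mm wide along (1, 1, 0), rising to 85 mm above the square's underside. This point: its middle, 55 mm above the underside. Axes are the square's; the heel is at x = +40, y = -40 mm from here. Starts lying flat on the cork pad.
- square_heel (a point): The square's heel: outer corner of its two arms, at its underside; axes as the square's. The square is a flat L, arms 130 mm long (outside), 22 mm wide, 18 mm thick, braced inside: one arm runs along -x from the heel, outer face facing -y, the other along +y, outer face facing +x. Home in the frame's corner, its axes are parallel to the frame's.
- pad_middle (a point): Middle of the top face of the cork pad, 220 x 220 mm, 6 mm thick, fixed to the bench.
- screw_tin_center (a point): Centre of a small closed yellow tin, 48 mm across, 50 mm tall, standing loose on the plywood board away from the corner. Leave alone.

How it is judged:
On the way, in this order (a step that is already met when the one before it is completed fails the run):
1. The square is lifted clear of the cork pad (height (world z) of square_heel above 0.03 m), for 0.1 s.
2. Square pressed home for 0.4 s: heel within 3 mm of the corner along both rails, under 12 mm above the board, within 0.025 rad, 0.5 N or more on each rail; loose rail within 0.025 rad of square (x of square_heel in the frame of frame between -0.003 and 0.003 m and y of square_heel in the frame of frame between -0.003 and 0.003 m and z of square_heel in the frame of frame below 0.012 m and angle between the x axis of square_grip and the x axis of frame, either way round below 0.025 rad and angle between square_grip's own z axis and vertical below 0.08 rad and contact force between square and fixed_rail above 0.5 N and contact force between square and loose_rail above 0.5 N and value of joint loose_rail between -0.025 and 0.025 rad), for 0.4 s.
At the end, for the whole second after the job is handed in: The square lies flat and still on the cork pad, its grip within 50 mm (horizontally) of the pad's middle and its underside within 4 mm of the pad's top; the loose rail is within 0.025 rad of square (horizontal distance between square_grip and pad_middle below 0.05 m and angle between square_grip's own z axis and vertical below 0.06 rad and z of square_heel in the frame of pad_middle between -0.004 and 0.004 m and linear speed of square below 0.02 m/s and value of joint loose_rail between -0.025 and 0.025 rad); the robot touches nothing.
It fails at once if The yellow tin is moved more than 20 mm (distance of screw_tin_center from where it was at the start of the episode above 0.02 m).
It also fails if it takes over 61 s, if anything falls off the work surface, if the arm or the gripper's body presses on something with over 40 N, if the wrist force passes 120 N, or if a joint passes its speed limit or range.

ROBOT

A 6-joint arm with a two-finger parallel gripper is mounted at the origin on the work surface. World frame = base frame: x ahead of the robot, y to its left, z up, the work surface at z = 0. Lengths are in m, angles in rad, forces in N, time in s.
With the tool pointing down it reaches from about 0.325 to 0.85 m from the base axis. Payload 15.5 kg.
Tool frame: the origin (TCP) lies at the very end of the fingers, on their centre line; the grasp point (between the pads) lies 19 mm behind it (env.pinch_z is the distance from the TCP to the grasp point, in m); z points along the fingers, y is the direction in which the jaws open and shut (so a half turn about z gives the same grasp; the last joint's range is limited). The gripper opens to 91 mm and grips with 3 to 60 N. Pads are 32 mm wide; open, the fingers measure 118 mm over their backs; the gripper's body (76 mm by 178 mm) begins 60 mm behind the grasp point.
Start: joints at [1.157, 0.494, 1.345, -0, 1.302, -0.096], TCP at [0.196, 0.594, 0.214] pointing down, gripper open.
Joint ranges: [-2.91, 2.91], [-0.82, 2.16], [0.22, 2.67], [-1.22, 4.37], [0.12, 2.79], [-3.08, 3.08]. Speed limits (rad/s): [1.89, 1.89, 2.57, 3.01, 3.01, 3.01].

INTERFACE

Orientations are given as a unit quaternion [x, y, z, w].
In Python, from station import env gives the robot as it stands.
- The arm moves only by the shell command python3 -m inch 'ROWS' [FORCE]. ROWS is JSON, a list of rows, each a list of 3 entries, a list of its own where there are three numbers: the closure, from -1 (fully open) to 1 (shut), then the shift along the world's x, y, z in m, then the turn about the world's z in rad. A call has 1 to 12 rows; each row is the pose to reach, as a shift and turn from the pose measured when the call began; what a row does not reach only later rows make up. A row lasts 1/12 s, in which the tool goes at most 41.7 mm and 7.16 degrees, less where a joint would pass 70% of its speed; a pose out of reach is approached as far as the arm can. A call with a gripper value outside its range is refused whole. The fingers move at their own pace and stop on an object; FORCE is the grip in N (left out, the last holds). Time passes only in rows, so rows that repeat a pose let the fingers close. It gives the time, the measured TCP pose, the force and the opening at its end, in the units of the state.
- env.observe(): the state, without advancing time (a new reading comes with each control period).
- env.grab_frame(name): name is "scene" or "top" or "wrist"; returns a dict with "pixels" (400x640x3 uint8, blue, green, red), "mtx" (3x3 intrinsics, pixels), "cam_to_world" (4x4, takes a point from camera to world coordinates). Camera axes: x right, y down, z forward; pixel columns grow to the right and rows downward; lengths in m; the calibration is good to about 2 mm. The wrist camera is an equidistant fisheye: a pixel r from the principal point sees the ray r / f radians off the axis. A picture is of the moment at which its call begins. There is no depth.
- env.hand_in(): hands the job in, once; it reports no verdict.
The state is a dict: "time_s": time; "joint_positions": joint angles; "dq": joint speeds; "joint_torque": joint torques, N m; "tcp_pos": TCP position; "ee_rot": TCP orientation; "contact_force": force on the tool from outside, world axes, zero at the start; "moment": the same for the moment, N m; "opening": finger opening in m.
Only numpy, scipy, OpenCV 4.12 (cv2) and the standard library are available. Lean on these libraries where they do the work, as an engineer would, in place of code of your own. Each camera call takes 0.05 s, during which the arm holds its last target.

## Working session

There is one attempt and no reset: what is moved stays moved. The work goes in short steps, Python scripts to look and compute and a shell command to move; the robot and the scene stay as the last step left them, time stands still between calls to the robot, and variables do not carry over. Pictures are saved under pics/ and viewed, and the job is handed in when it is done.

```bash
ls; mkdir -p pics; python3 - <<'E'
from station import env
import cv2
s=env.observe();print({k:(s[k] if not hasattr(s[k],'round') else s[k]) for k in s})
for n in ["scene","top","wrist"]:
    f=env.grab_frame(n);cv2.imwrite(f"pics/{n}0.png",f["pixels"]);print(n,f["mtx"],f["cam_to_world"])
E
```

```text
pics
{'time_s': 0.0, 'joint_positions': array([ 1.15650800e+00,  4.94217034e-01,  1.34614388e+00, -1.11847599e-05,
        1.30252521e+00, -9.54946144e-02]), 'dq': array([ 0.0008369 ,  0.00192829,  0.00168146, -0.00146412, -0.00099585,
       -0.00125952]), 'joint_torque': array([-1.34771988e-03, -8.78810692e+01, -3.81862664e+01,  7.06331804e-02,
        5.31978160e-02, -1.20659802e-04]), 'tcp_pos': array([0.19572439, 0.59314292, 0.21331292]), 'ee_rot': array([ 1.58721235e-01,  9.87323225e-01, -6.27194574e-04, -1.57849716e-04]), 'contact_force': array([ 1.24468755, -0.34938301, -0.8836718 ]), 'moment': array([ 0.02451563, -0.02585574,  0.0211463 ]), 'opening': 0.09151688549204051}
scene [[442.9573451    0.         315.51745205]
 [  0.         442.9573451  201.51681481]
 [  0.           0.           1.        ]] [[-0.66566717  0.40272611 -0.62825066  1.13762134]
 [ 0.74601658  0.38012617 -0.54677541  0.53970457]
 [ 0.01861379 -0.83265585 -0.55347787  0.62172167]
 [ 0.          0.          0.          1.        ]]
top [[389.07775412   0.         316.01475393]
 [  0.         389.07775412 201.76803737]
 [  0.           0.           1.        ]] [[-0.0160629  -0.99862559  0.0498891   0.46891742]
 [-0.99980245  0.0154576  -0.01249502  0.00850207]
 [ 0.01170668 -0.05007995 -0.9986766   1.05239911]
 [ 0.          0.          0.          1.        ]]
wrist [[309.70691629   0.         324.05731803]
 [  0.         309.70691629 192.58931292]
 [  0.           0.           1.        ]] [[ 0.31318854  0.91121797  0.26757194  0.11851452]
 [ 0.94968984 -0.30006524 -0.08972218  0.61918458]
 [-0.00146742  0.28221031 -0.95935144  0.38429532]
 [ 0.          0.          0.          1.        ]]
```

View pics/top0.png

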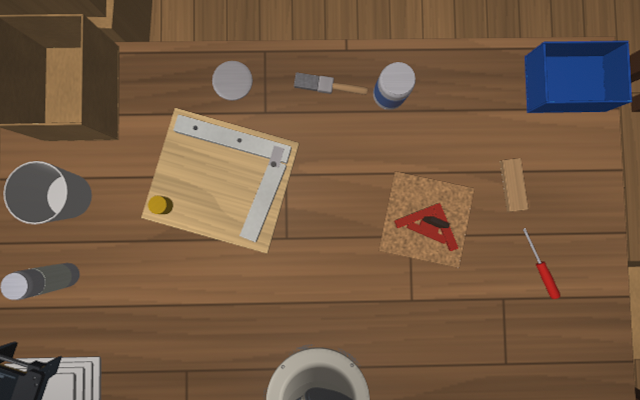

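View pics/scene0.png

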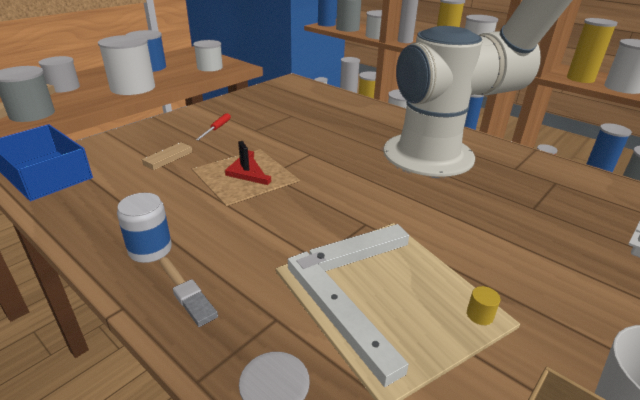

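View pics/wrist0.png

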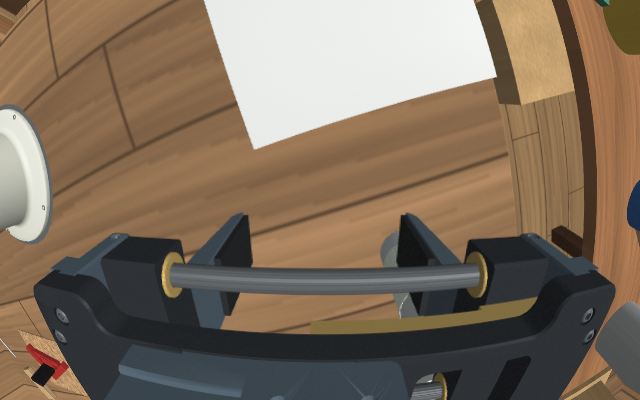

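```bash
python3 - <<'E'
import cv2,numpy as np
i=cv2.imread("pics/top0.png")
cv2.imwrite("pics/t_sq.png",cv2.resize(i[165:275,370:485],None,fx=5,fy=5,interpolation=cv2.INTER_CUBIC))
cv2.imwrite("pics/t_fr.png",cv2.resize(i[100:260,135:305],None,fx=3.7,fy=3.7,interpolation=cv2.INTER_CUBIC))
E
```

```text
(no output)
```

View pics/t_sq.png

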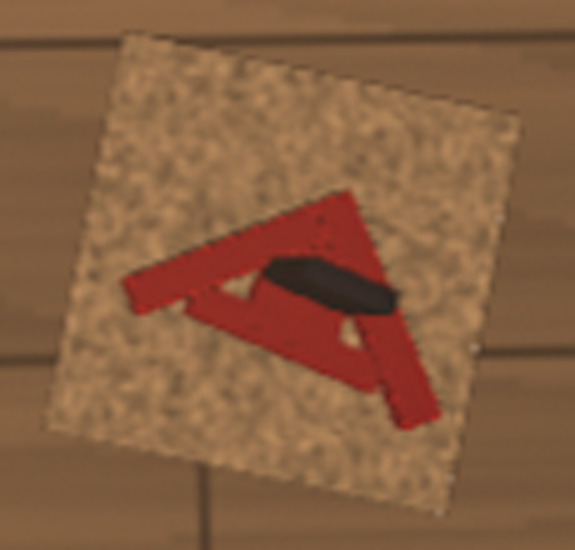

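View pics/t_fr.png

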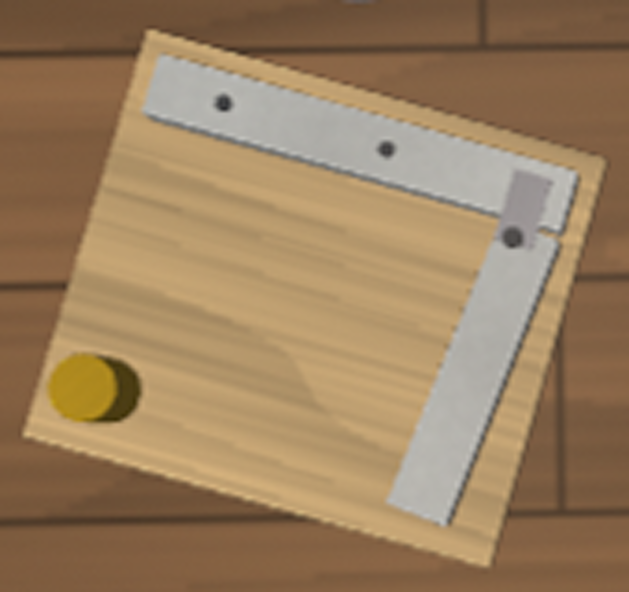

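```bash
cat > h.py <<'E'
import numpy as np, cv2, scipy.optimize as so
from scipy.ndimage import map_coordinates, gaussian_filter
def proj(f,P):
    T=np.linalg.inv(f["cam_to_world"]);p=np.atleast_2d(P)@T[:3,:3].T+T[:3,3]
    q=p@f["mtx"].T;return q[:,:2]/q[:,2:]
def deproj(f,uv,z):
    r=np.linalg.inv(f["mtx"])@np.r_[uv,1];r=f["cam_to_world"][:3,:3]@r;c=f["cam_to_world"][:3,3]
    return c+r*(z-c[2])/r[2]
def tf(pose,P):
    x,y,a=pose;c,s=np.cos(a),np.sin(a);P=np.atleast_2d(P).astype(float)
    return np.c_[x+c*P[:,0]-s*P[:,1],y+s*P[:,0]+c*P[:,1],P[:,2]]
def fit(f,edges,pose,iters=(4,3,2,2,1.5,1.5),free=(0,1,2),ch=None):
    im=f["pixels"].astype(float); g=im.mean(2) if ch is None else ch(im)
    g=gaussian_filter(g,0.6); pose=np.array(pose,float)
    for R in iters:
        A=[];names=[]
        for k,(a,b,sg) in enumerate(edges):
            t=np.linspace(.06,.94,40)[:,None];P=np.array(a)*(1-t)+np.array(b)*t
            uv=proj(f,tf(pose,P));d=uv[-1]-uv[0];d/=np.linalg.norm(d);n=np.array([-d[1],d[0]])
            o=np.arange(-R-1,R+1.01,.1)
            S=map_coordinates(g,[(uv[:,1:]+n[1]*o),(uv[:,:1]+n[0]*o)],order=1)
            G=np.gradient(S,axis=1)*sg  # sg: sign of (right-side minus left-side) along +n
            G=G[:,10:-10];oo=o[10:-10]
            w=np.clip(G,0,None);j=w.argmax(1)
            for i in range(40):
                if w[i,j[i]]<.5: continue
                m=abs(np.arange(len(oo))-j[i])<10
                off=(oo[m]*w[i][m]).sum()/w[i][m].sum()
                A.append((k,P[i],uv[i]+n*off,n))
        kk=np.array([q[0] for q in A]);PP=np.array([q[1] for q in A]);UU=np.array([q[2] for q in A]);NN=np.array([q[3] for q in A])
        def res(v):
            p=pose.copy();p[list(free)]=v;return ((proj(f,tf(p,PP))-UU)*NN).sum(1)
        r=so.least_squares(res,pose[list(free)],loss='soft_l1',f_scale=.3)
        pose[list(free)]=r.x
    e=res(r.x)
    print("pose",pose.round(4),"n",len(e),"per edge:",[(int((kk==k).sum()),round(float(np.median(e[kk==k])),2),round(float(e[kk==k].std()),2)) for k in range(len(edges))])
    return pose
def draw(f,pts,name,box,sc):
    x0,y0,x1,y1=box
    i=cv2.resize(f["pixels"][y0:y1,x0:x1],None,fx=sc,fy=sc,interpolation=cv2.INTER_CUBIC)
    for poly in pts:
        q=((proj(f,poly)-[x0,y0]+.5)*sc).astype(int);cv2.polylines(i,[q],False,(255,255,0),1)
    cv2.imwrite(name,i)
E
cat > m1.py <<'E'
from h import *
from station import env
f=env.grab_frame("top")
# square in square axes rel heel
p0=np.r_[deproj(f,np.array([370+348/5-.5,165+190/5-.5]),.024)[:2],np.deg2rad(20)]
z=.024
red=lambda im: im[:,:,1]  # green: red square dark vs cork
E_=[((0,0,z),(0,.13,z),-1),((0,0,z),(-.13,0,z),1),((-.13,0,z),(-.13,.022,z),1)]
print("init sq",p0)
import itertools
best=None
for s in [(1,1),( -1,1),(1,-1),(-1,-1)]:
    try: print(s); fit(f,[(E_[0][0],E_[0][1],s[0]),(E_[1][0],E_[1][1],s[1])],p0,ch=red)
    except Exception as e: print(e)
c=np.array([135+503/3.7-.5,100+215/3.7-.5])
q0=np.r_[deproj(f,c,.04)[:2],np.deg2rad(-15.5)];print("init fr",q0)
z=.04
for s in [1,-1]:
  print(s);
  try: fit(f,[((.0,.0,z),(0,.265,z),s),((.045,-.045,z),(.045,.265,z),-s)],q0,free=(0,2))
  except Exception as e: print(e)
E
python3 m1.py
```

```text
init sq [ 0.5132843  -0.33126494  0.34906585]
(1, 1)
pose [ 0.5201 -0.3469  0.3535] n 50 per edge: [(38, 0.01, 0.15), (12, 0.03, 0.78)]
(-1, 1)
pose [ 0.522  -0.3488  0.2679] n 23 per edge: [(11, -0.03, 0.5), (12, -0.06, 0.38)]
(1, -1)
pose [ 0.515  -0.3323  0.358 ] n 80 per edge: [(40, 0.01, 0.13), (40, 0.0, 0.24)]
(-1, -1)
pose [ 0.5221 -0.3296  0.3593] n 48 per edge: [(8, 0.09, 0.47), (40, -0.05, 0.3)]
init fr [ 0.63702557  0.11321496 -0.27052603]
1
pose [ 0.6363  0.1132 -0.2947] n 80 per edge: [(40, -0.3, 0.12), (40, 0.34, 0.16)]
-1
pose [ 0.6323  0.1132 -0.2912] n 44 per edge: [(40, -0.02, 0.13), (4, 1.23, 0.07)]
```

```bash
cat > m2.py <<'E'
from h import *
from station import env
f=env.grab_frame("top")
z=.024
sq=fit(f,[((0,0,z),(0,.13,z),1),((0,0,z),(-.13,0,z),-1),((-.13,0,z),(-.13,.022,z),-1)],[.515,-.332,.358],ch=lambda i:i[:,:,1])
z=.04
print("frame from outer + ends")
fr=fit(f,[((.045,-.045,z),(.045,.265,z),-1),((0,-.045,z),(.045,-.045,z),1),((0,.265,z),(.045,.265,z),-1)],[.6363,.1132,-.2947])
fr1=fit(f,[((.0,-.0,z),(.0,.265,z),1),((0,-.045,z),(.045,-.045,z),1),((0,.265,z),(.045,.265,z),-1)],[.6363,.1132,-.2947])
L=lambda p,P:tf(p,np.array(P))
z=.024
d=[L(sq,[(-.13,0,z),(0,0,z),(0,.13,z),(-.022,.13,z),(-.022,.022,z),(-.13,.022,z),(-.13,0,z)]),L(sq,[(-.04,.04,.091),(-.04+.0177,.04+.0177,.091),(-.04-.0177,.04-.0177,.091)])]
draw(f,d,"pics/o_sq.png",(370,165,485,275),5)
z=.04
draw(f,[L(fr,[(0,-.045,z),(.045,-.045,z),(.045,.265,z),(0,.265,z),(0,-.045,z)]),L(fr,[(0,0,.012),(0,.265,.012)])],"pics/o_fr.png",(135,100,305,260),3.7)
E
python3 m2.py
```

```text
pose [ 0.5146 -0.3329  0.3513] n 120 per edge: [(40, -0.07, 0.14), (40, -0.03, 0.31), (40, 0.06, 0.11)]
frame from outer + ends
pose [ 0.6353  0.1117 -0.2915] n 80 per edge: [(40, -0.03, 0.12), (40, 0.02, 0.16), (0, nan, nan)]
pose [ 0.637   0.1112 -0.2913] n 80 per edge: [(40, -0.0, 0.08), (40, 0.01, 0.17), (0, nan, nan)]
  return _methods._mean(a, axis=axis, dtype=dtype,
  ret = ret.dtype.type(ret / rcount)
  ret = _var(a, axis=axis, dtype=dtype, out=out, ddof=ddof,
  arrmean = um.true_divide(arrmean, div, out=arrmean,
  ret = ret.dtype.type(ret / rcount)
```

```bash
sleep 1
```

```text
(no output)
```

View pics/o_sq.png

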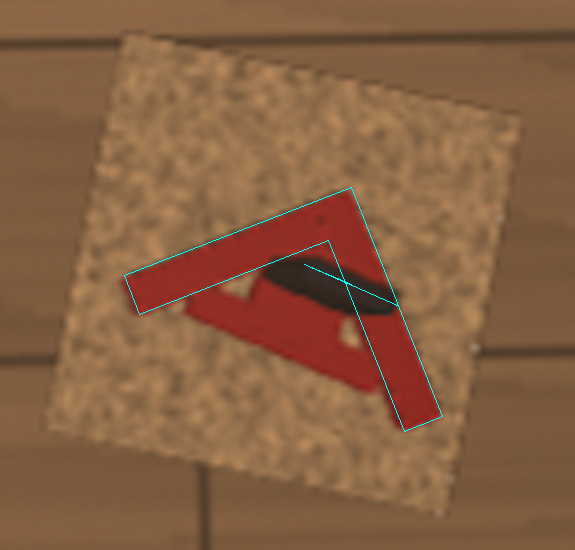

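View pics/o_fr.png

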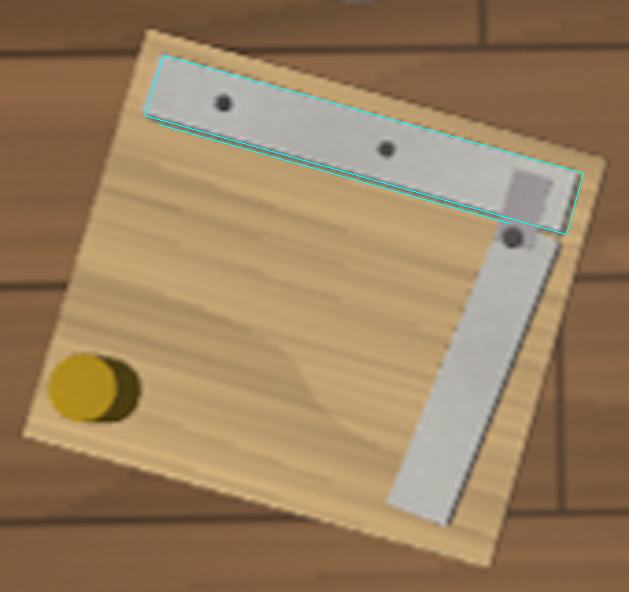

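```bash
python3 -m inch '[[-1,[0.25,-0.44,0],-0.9],[-1,[0.25,-0.44,0],-0.9],[-1,[0.25,-0.44,0],-0.9],[-1,[0.25,-0.44,0],-0.9],[-1,[0.25,-0.44,0],-0.9],[-1,[0.25,-0.44,0],-0.9],[-1,[0.25,-0.44,0],-0.9],[-1,[0.25,-0.44,0],-0.9],[-1,[0.25,-0.44,0],-0.9],[-1,[0.25,-0.5,0],-0.9],[-1,[0.25,-0.54,0],-0.9],[-1,[0.25,-0.58,0],-0.9]]'
```

```text
time_s: 1.25
tcp_pos: [0.4167, 0.1458, 0.2138]
ee_rot: [0.572, 0.82, 0.0, 0.0]
contact_force: [1.4, -0.4, -0.4]
opening: 0.0911
```

```bash
python3 -m inch '[[-1,[0.046,-0.455,-0.05],-0.784],[-1,[0.046,-0.455,-0.05],-0.784],[-1,[0.046,-0.455,-0.05],-0.784],[-1,[0.046,-0.455,-0.05],-0.784],[-1,[0.046,-0.455,-0.05],-0.784],[-1,[0.046,-0.455,-0.05],-0.784],[-1,[0.046,-0.455,-0.05],-0.784],[-1,[0.046,-0.455,-0.05],-0.784],[-1,[0.046,-0.455,-0.05],-0.784],[-1,[0.046,-0.455,-0.05],-0.784],[-1,[0.046,-0.455,-0.05],-0.784],[-1,[0.046,-0.455,-0.05],-0.784]]'
python3 - <<'E'
from station import env
import cv2
s=env.observe();print(s['tcp_pos'],s['ee_rot'],s['time_s'])
cv2.imwrite("pics/w1.png",env.grab_frame("wrist")["pixels"]);cv2.imwrite("pics/s1.png",env.grab_frame("scene")["pixels"])
E
```

```text
time_s: 2.25
tcp_pos: [0.4633, -0.3156, 0.1631]
ee_rot: [0.843, 0.538, -0.0, 0.001]
contact_force: [-1.5, -0.6, -0.8]
opening: 0.0911
[ 0.46326512 -0.31563332  0.1630881 ] [ 8.43089790e-01  5.37771122e-01 -1.45071963e-04  1.34359779e-03] 2.25
```

View pics/w1.png

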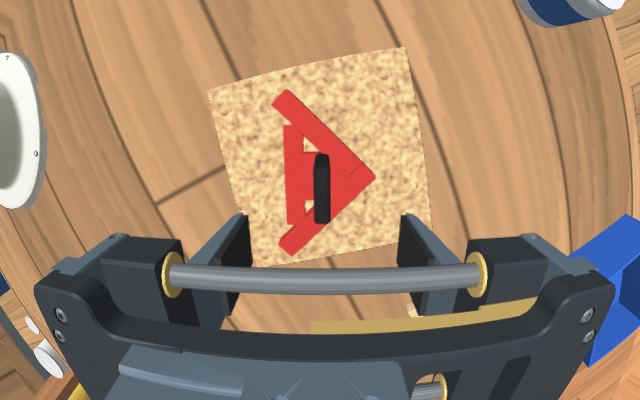

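```bash
cat >> h.py <<'E'
def fproj(f,P):
    T=np.linalg.inv(f["cam_to_world"]);p=np.atleast_2d(P)@T[:3,:3].T+T[:3,3]
    r=np.hypot(p[:,0],p[:,1]);th=np.arctan2(r,p[:,2]);K=f["mtx"]
    return np.c_[K[0,2]+K[0,0]*th*p[:,0]/r,K[1,2]+K[1,1]*th*p[:,1]/r]
E
cat > m3.py <<'E'
from h import *
from station import env
import sys
s=env.observe();print(s['tcp_pos'],s['ee_rot'],s['time_s'],s['contact_force'])
f=env.grab_frame("wrist");i=f["pixels"].copy()
sq=np.array([.5146,-.3329,.353])
g=[]
for a,b in [(.025,.007),(.025,-.007),(-.025,-.007),(-.025,.007),(.025,.007)]:
    u=np.array([1,1])/2**.5*a+np.array([1,-1])/2**.5*b; g.append((-.04+u[0],.04+u[1],.091))
def dense(P):
    P=np.array(P);return np.vstack([P[k]+(P[k+1]-P[k])*np.linspace(0,1,15)[:,None] for k in range(len(P)-1)])
z=.024
for poly in [g,[(-.13,0,z),(0,0,z),(0,.13,z)],[(-.13,0,.006),(0,0,.006),(0,.13,.006)]]:
    cv2.polylines(i,[fproj(f,dense(tf(sq,poly))).round().astype(int)],False,(255,255,0),1)
cv2.imwrite(sys.argv[1],cv2.resize(i[30:280,180:460],None,fx=2.3,fy=2.3))
E
python3 m3.py pics/w2.png
```

```text
[ 0.46246841 -0.31072992  0.16324486] [ 8.42875655e-01  5.38108357e-01 -5.93792248e-05 -1.48703871e-04] 2.35 [0.60629418 0.49294387 0.31995462]
```

View pics/w2.png

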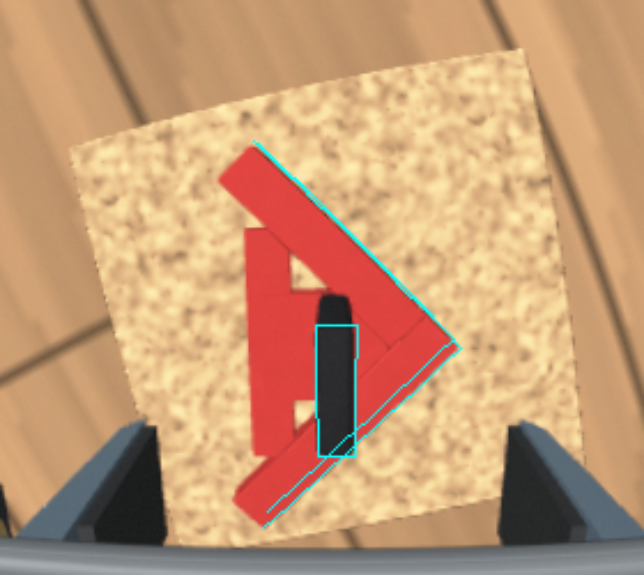

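```bash
python3 -m inch '[[-1,[0.001,0.001,-0.03],0.002],[-1,[0.001,0.001,-0.06],0.002],[-1,[0.001,0.001,-0.09],0.002],[-1,[0.001,0.001,-0.115],0.002],[-1,[0.001,0.001,-0.127],0.002],[-1,[0.001,0.001,-0.127],0.002],[1,[0.001,0.001,-0.127],0.002],[1,[0.001,0.001,-0.127],0.002],[1,[0.001,0.001,-0.127],0.002],[1,[0.001,0.001,-0.127],0.002],[1,[0.001,0.001,-0.127],0.002],[1,[0.001,0.001,-0.127],0.002]]' 50
```

```text
time_s: 3.4
tcp_pos: [0.4636, -0.3083, 0.0369]
ee_rot: [0.842, 0.539, 0.0, -0.0]
contact_force: [-0.1, 0.2, 0.5]
opening: 0.0542
```

```bash
python3 -m inch '[[1,[0,0,0],0],[1,[0,0,0],0],[1,[0,0,0],0],[1,[0,0,0],0],[1,[0,0,0],0],[1,[0,0,0],0],[1,[0,0,0],0],[1,[0,0,0],0],[1,[0,0,0],0]]' 50
```

```text
time_s: 4.15
tcp_pos: [0.4637, -0.3084, 0.0369]
ee_rot: [0.842, 0.539, 0.0, 0.0]
contact_force: [1.1, -0.3, -1.6]
opening: 0.0137
```

```bash
python3 -m inch '[[1,[0,0,0.02],0],[1,[0,0,0.05],0],[1,[0,0,0.09],0],[1,[0.01,0.035,0.11],-0.05],[1,[0.02,0.07,0.11],-0.1],[1,[0.03,0.105,0.11],-0.15],[1,[0.04,0.14,0.11],-0.2],[1,[0.05,0.175,0.11],-0.25],[1,[0.06,0.21,0.11],-0.3],[1,[0.07,0.245,0.11],-0.35],[1,[0.08,0.28,0.11],-0.4],[1,[0.088,0.315,0.11],-0.45]]' 50; python3 -m inch '[[1,[0.01,0.035,0],-0.05],[1,[0.02,0.07,0],-0.1],[1,[0.03,0.105,0],-0.15],[1,[0.04,0.14,0],-0.18],[1,[0.047,0.17,0],-0.19],[1,[0.052,0.19,0],-0.193],[1,[0.052,0.19,0],-0.193]]'; cat > st.py <<'E'
from station import env
import numpy as np,sys
s=env.observe();x,y=s['ee_rot'][:2]
yaw=np.arctan2(y*y-x*x,2*x*y);fy=yaw+np.pi/4
fr=np.array([.636,.1125,-.2914]) if len(sys.argv)<2 else eval(sys.argv[1])
g=s['tcp_pos'][:2]+np.array([-.0009,-.0005])
c,sn=np.cos(fy),np.sin(fy);heel=g+[.04*c+.04*sn,.04*sn-.04*c]
F=np.array([[np.cos(fr[2]),np.sin(fr[2])],[-np.sin(fr[2]),np.cos(fr[2])]])
print("t",s['time_s'],"tcp",s['tcp_pos'].round(4),"toolyaw",yaw.round(4),"sqyaw-fr",(fy-fr[2]).round(4),"heel in fr mm",(F@(heel-fr[:2])*1000).round(1),"F in fr",(F@s['contact_force'][:2]).round(1),s['contact_force'][2].round(1),"M",s['moment'].round(2),'op',round(s['opening'],4),'tilt',s['ee_rot'][2:].round(4))
E
python3 st.py
```

```text
time_s: 5.15
tcp_pos: [0.5517, 0.0085, 0.1467]
ee_rot: [0.942, 0.337, -0.0, -0.0]
contact_force: [1.6, -0.6, -3.2]
opening: 0.0138
time_s: 5.73
tcp_pos: [0.6039, 0.2024, 0.1462]
ee_rot: [0.969, 0.246, -0.0, -0.0]
contact_force: [0.1, 0.6, -3.6]
opening: 0.0141
t 5.7333 tcp [0.6039 0.2024 0.1462] toolyaw -1.0739 sqyaw-fr 0.0029 heel in fr mm [-17.2  36.2] F in fr [-0.   0.6] -3.6 M [-0.15  0.21 -0.02] op 0.0141 tilt [-0.0001 -0.0005]
```

```bash
cat > m4.py <<'E'
from h import *
from station import env
import sys
s=env.observe();x,y=s['ee_rot'][:2]
yaw=np.arctan2(y*y-x*x,2*x*y);fy=yaw+np.pi/4
g=s['tcp_pos'][:2]+np.array([-.0009,-.0005]);c,sn=np.cos(fy),np.sin(fy)
sq=np.r_[g+[.04*c+.04*sn,.04*sn-.04*c],fy];zb=s['tcp_pos'][2]-.0309
fr=np.array([.636,.1125,-.2914]);th=float(sys.argv[2])
f=env.grab_frame("wrist");i=f["pixels"].copy()
def dense(P):
    P=np.array(P);return np.vstack([P[k]+(P[k+1]-P[k])*np.linspace(0,1,25)[:,None] for k in range(len(P)-1)])
def D(p,poly,col): cv2.polylines(i,[fproj(f,dense(tf(p,poly))).round().astype(int)],False,col,1)
for z in (zb,zb+.018): D(sq,[(-.13,0,z),(0,0,z),(0,.13,z)],(255,255,0))
for z in (.04,.012): D(fr,[(0,-.045,z),(0,.265,z)],(0,255,0))
b=tf(fr,[(-.014,-.014,0)])[0]
lr=[b[0],b[1],fr[2]-th]  # positive closes: free end (-x) toward +y => rotation negative
for z in (.04,.012): D(lr,[(.011,.014,z),(-.206,.014,z)],(255,0,255))
cv2.imwrite(sys.argv[1],cv2.resize(i,None,fx=1.25,fy=1.25))
t=env.grab_frame("top");cv2.imwrite(sys.argv[1].replace(".png","_t.png"),cv2.resize(t["pixels"][100:260,135:305],None,fx=3.7,fy=3.7,interpolation=cv2.INTER_CUBIC))
t=env.grab_frame("scene");cv2.imwrite(sys.argv[1].replace(".png","_s.png"),cv2.resize(t["pixels"][180:400,240:540],None,fx=2.5,fy=2.5,interpolation=cv2.INTER_CUBIC))
E
python3 m4.py pics/w3.png 0.12
```

```text
(no output)
```

View pics/w3.png

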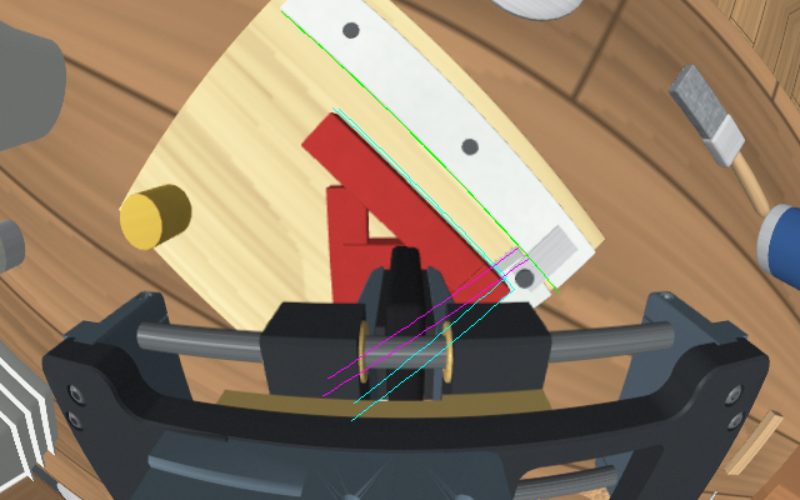

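View pics/w3_s.png

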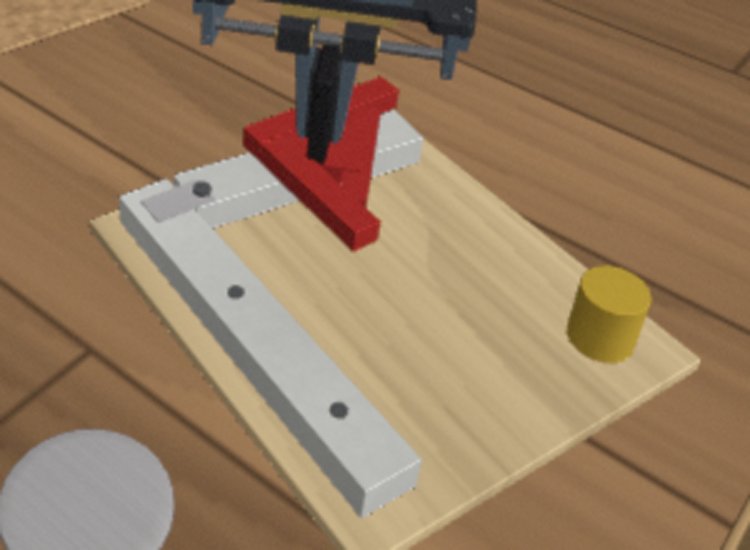

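```bash
python3 -m inch '[[1,[0,0,-0.03],-0.003],[1,[0,0,-0.06],-0.003],[1,[0,0,-0.085],-0.003],[1,[0,0,-0.095],-0.003],[1,[0,0,-0.1],-0.003],[1,[0,0,-0.1],-0.003],[1,[0,0,-0.1],-0.003]]'; python3 st.py
```

```text
time_s: 6.47
tcp_pos: [0.6038, 0.1979, 0.0474]
ee_rot: [0.97, 0.243, -0.0, 0.0]
contact_force: [-0.5, 0.6, -2.5]
opening: 0.0138
t 6.4667 tcp [0.6038 0.1979 0.0474] toolyaw -1.0795 sqyaw-fr -0.0027 heel in fr mm [-16.2  31.7] F in fr [-0.6  0.4] -2.5 M [-0.07  0.15 -0.  ] op 0.0138 tilt [-0.0001  0.0001]
```

```bash
python3 -m inch '[[1,[0.004,-0.0012,-0.001],0.002],[1,[0.008,-0.0024,-0.001],0.002],[1,[0.0115,-0.0034,-0.001],0.002],[1,[0.0134,-0.004,-0.001],0.002],[1,[0.0144,-0.0043,-0.001],0.002],[1,[0.0144,-0.0043,-0.001],0.002],[1,[0.0144,-0.0043,-0.001],0.002]]'; python3 st.py
```

```text
time_s: 7.05
tcp_pos: [0.6181, 0.1936, 0.0464]
ee_rot: [0.97, 0.244, -0.0, 0.0]
contact_force: [0.5, -0.3, -3.5]
opening: 0.0138
t 7.05 tcp [0.6181 0.1936 0.0464] toolyaw -1.0775 sqyaw-fr -0.0007 heel in fr mm [-1.2 31.8] F in fr [ 0.5 -0.1] -3.5 M [-0.1   0.11  0.01] op 0.0138 tilt [-0.0002  0.0001]
```

```bash
python3 -m inch '[[1,[0.001,-0.0003,0],0],[1,[0.001,-0.0003,0],0],[1,[0.001,-0.0003,0],0]]'; python3 st.py;  python3 -m inch '[[1,[0.001,-0.0003,0],0],[1,[0.001,-0.0003,0],0],[1,[0.001,-0.0003,0],0]]'; python3 st.py
```

```text
time_s: 7.3
tcp_pos: [0.619, 0.1934, 0.0464]
ee_rot: [0.97, 0.244, -0.0, 0.0]
contact_force: [-0.2, 0.1, -3.4]
opening: 0.0137
t 7.3 tcp [0.619  0.1934 0.0464] toolyaw -1.0775 sqyaw-fr -0.0007 heel in fr mm [-0.2 31.8] F in fr [-0.2  0. ] -3.4 M [-0.04  0.09  0.03] op 0.0137 tilt [-0.0003  0.0001]
time_s: 7.55
tcp_pos: [0.6201, 0.193, 0.0464]
ee_rot: [0.97, 0.244, -0.0, 0.0]
contact_force: [0.0, -0.4, -3.3]
opening: 0.0137
t 7.55 tcp [0.6201 0.193  0.0464] toolyaw -1.0776 sqyaw-fr -0.0008 heel in fr mm [ 0.9 31.8] F in fr [ 0.2 -0.4] -3.3 M [-0.08  0.15  0.01] op 0.0137 tilt [-0.0002  0.0001]
```

```bash
python3 -m inch '[[1,[0.001,-0.0003,0],0],[1,[0.001,-0.0003,0],0],[1,[0.001,-0.0003,0],0]]'; python3 st.py;  python3 m4.py pics/w4.png 0.09
```

```text
time_s: 7.8
tcp_pos: [0.6212, 0.1927, 0.0464]
ee_rot: [0.97, 0.244, -0.0, 0.0]
contact_force: [-0.3, 0.4, -3.9]
opening: 0.0138
t 7.8 tcp [0.6212 0.1927 0.0464] toolyaw -1.0776 sqyaw-fr -0.0008 heel in fr mm [ 2.  31.8] F in fr [-0.4  0.3] -3.9 M [-0.12  0.12  0.  ] op 0.0138 tilt [-0.0002  0.0001]
```

View pics/w4.png

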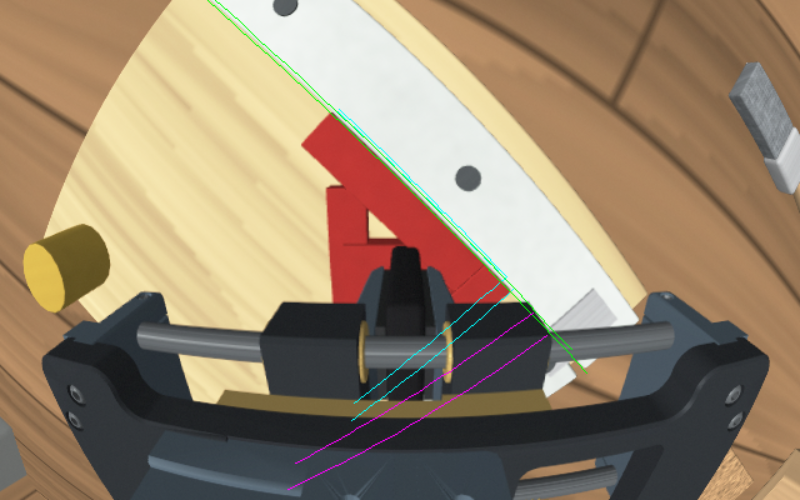

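View pics/w4_s.png

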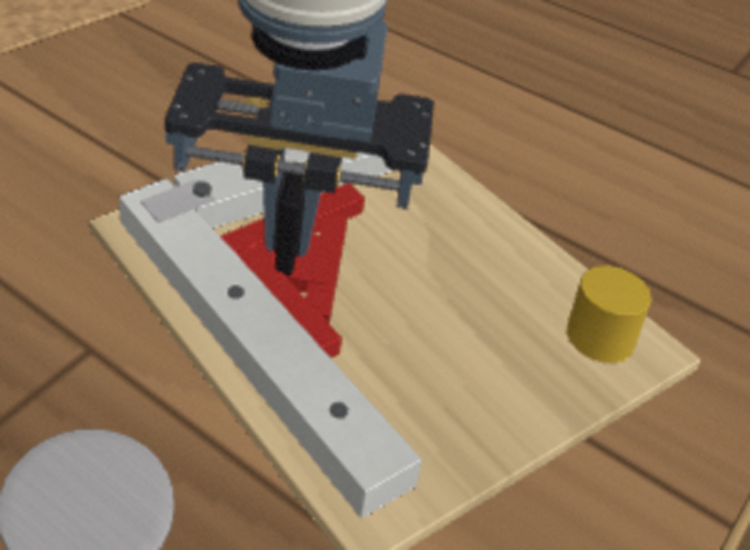

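```bash
python3 -m inch '[[1,[0.001,-0.0003,0],0],[1,[0.001,-0.0003,0],0],[1,[0.001,-0.0003,0],0]]'>/dev/null; python3 st.py;  python3 -m inch '[[1,[0.001,-0.0003,0],0],[1,[0.001,-0.0003,0],0],[1,[0.001,-0.0003,0],0]]' >/dev/null; python3 st.py
```

```text
t 8.2 tcp [0.6217 0.1925 0.0463] toolyaw -1.0776 sqyaw-fr -0.0008 heel in fr mm [ 2.6 31.8] F in fr [-3.1  0.8] -1.3 M [ 0.19  0.7  -0.09] op 0.014 tilt [-0.0006 -0.    ]
t 8.45 tcp [0.6218 0.1924 0.0462] toolyaw -1.0776 sqyaw-fr -0.0008 heel in fr mm [ 2.7 31.7] F in fr [-7.6  0.9] 0.5 M [ 0.49  1.33 -0.1 ] op 0.0137 tilt [-0.0014 -0.0003]
```

```bash
python3 -m inch '[[1,[-0.0003,-0.003,0],0],[1,[-0.0011,-0.006,0],0],[1,[-0.002,-0.009,0],0],[1,[-0.0029,-0.012,0],0],[1,[-0.0037,-0.015,0],0],[1,[-0.0046,-0.018,0],0],[1,[-0.0051,-0.0194,0],0],[1,[-0.0051,-0.0194,0],0]]' >/dev/null; python3 st.py
```

```text
t 9.1167 tcp [0.616  0.1733 0.046 ] toolyaw -1.078 sqyaw-fr -0.0012 heel in fr mm [ 2.6 11.7] F in fr [-5.2  1.3] -2.4 M [ 0.91  0.92 -0.12] op 0.0136 tilt [-0.0019 -0.0008]
```

```bash
python3 -m inch '[[1,[0,-0.0021,0],0],[1,[-0.0006,-0.004,0],0],[1,[-0.0011,-0.0059,0],0],[1,[-0.0017,-0.0079,0],0],[1,[-0.0017,-0.0079,0],0],[1,[-0.0017,-0.0079,0],0]]' >/dev/null; python3 st.py; python3 -m inch '[[1,[0,-0.0012,0],0],[1,[0,-0.0021,0],0],[1,[0,-0.0021,0],0],[1,[0,-0.0021,0],0]]' >/dev/null; python3 st.py
```

```text
t 9.6167 tcp [0.6138 0.166  0.0458] toolyaw -1.0782 sqyaw-fr -0.0014 heel in fr mm [2.6 4.1] F in fr [-5.   5.5] -2.7 M [ 1.47  0.86 -0.06] op 0.0139 tilt [-0.0022 -0.0014]
t 9.95 tcp [0.6138 0.1658 0.046 ] toolyaw -1.0784 sqyaw-fr -0.0016 heel in fr mm [2.6 3.9] F in fr [-8.8 16.4] -2.7 M [ 3.47  0.66 -0.02] op 0.0138 tilt [-0.0017 -0.0027]
```

```bash
python3 m4.py pics/w5.png 0.0; python3 st.py
```

```text
t 10.1 tcp [0.6138 0.1658 0.046 ] toolyaw -1.0783 sqyaw-fr -0.0015 heel in fr mm [2.6 3.9] F in fr [-8.6 15.7] -3.2 M [ 3.5   0.68 -0.05] op 0.0137 tilt [-0.0017 -0.0026]
```

View pics/w5.png

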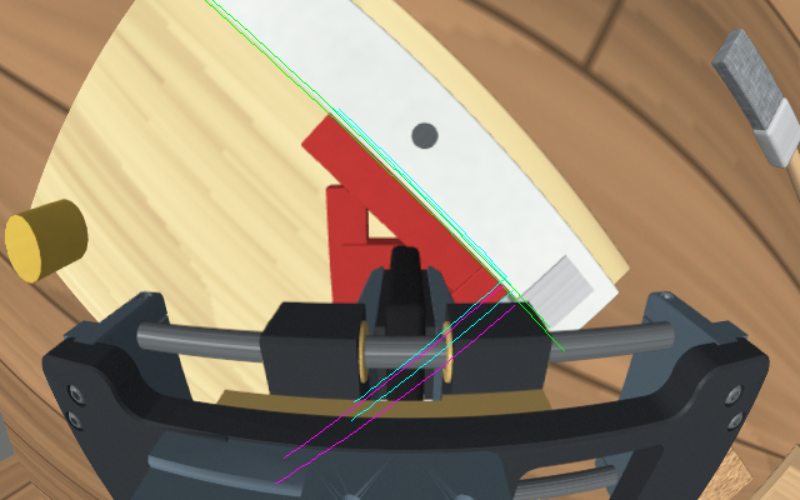

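View pics/w5_s.png

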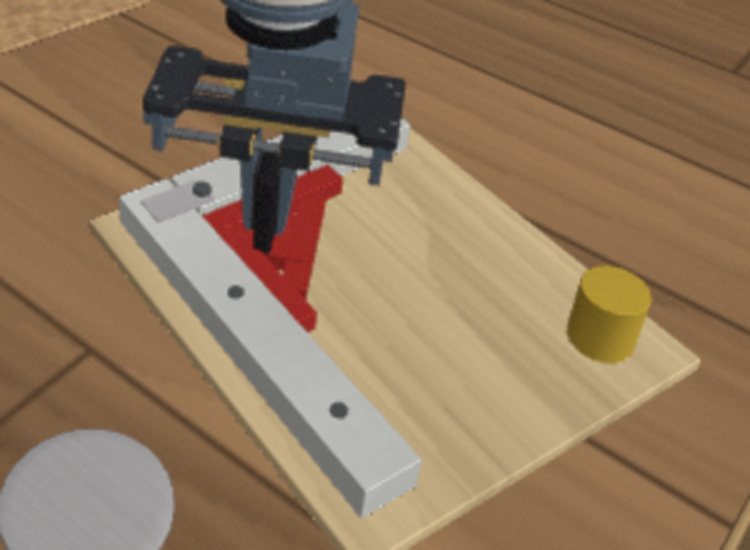

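View pics/w5_t.png

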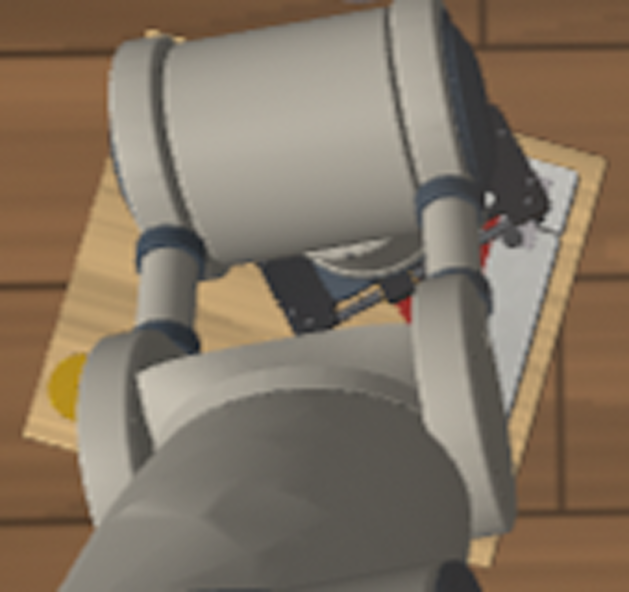

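```bash
cat > m5.py <<'E'
from h import *
from station import env
import sys
th=float(sys.argv[2]);fr=np.array(eval(sys.argv[3]) if len(sys.argv)>3 else [.636,.1125,-.2914])
f=env.grab_frame("scene")
b=tf(fr,[(-.014,-.014,0)])[0];lr=[b[0],b[1],fr[2]-th];z=.04
draw(f,[tf(fr,[(0,-.045,z),(.045,-.045,z),(.045,.265,z),(0,.265,z),(0,-.045,z)]),tf(lr,[(.011,.014,z),(-.206,.014,z),(-.206,-.031,z),(.011,-.031,z)])],sys.argv[1],(285,215,420,305),5.9)
E
python3 m5.py pics/s5.png 0.0
```

```text
(no output)
```

View pics/s5.png

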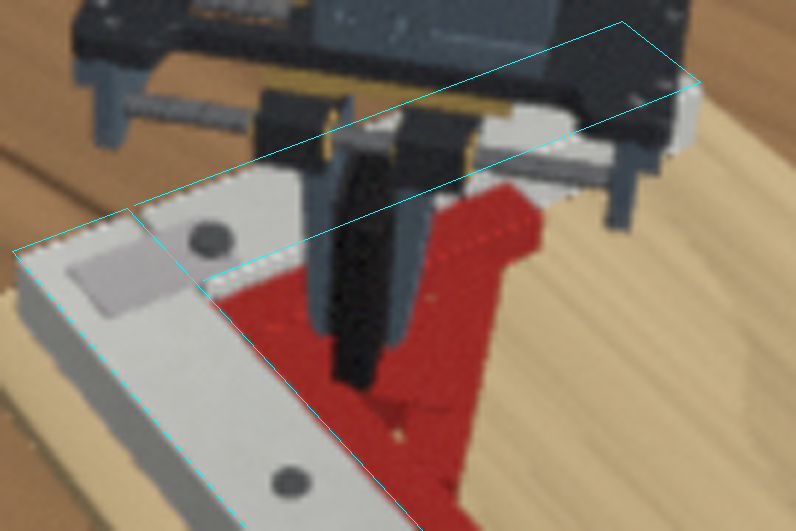

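```bash
python3 -m inch '[[1,[0.0006,-0.0014,0],0],[1,[0.0006,-0.0014,0],0],[1,[0.0006,-0.0014,0],0],[1,[0.0006,-0.0014,0],0],[1,[0.0006,-0.0014,0],0],[1,[0.0006,-0.0014,0],0]]' >/dev/null; python3 st.py;python3 -m inch '[[1,[0.0006,-0.0014,0],0],[1,[0.0006,-0.0014,0],0],[1,[0.0006,-0.0014,0],0],[1,[0.0006,-0.0014,0],0],[1,[0.0006,-0.0014,0],0],[1,[0.0006,-0.0014,0],0],[1,[0.0006,-0.0014,0],0],[1,[0.0006,-0.0014,0],0]]' >/dev/null; python3 st.py
```

```text
t 10.65 tcp [0.6138 0.1658 0.046 ] toolyaw -1.0784 sqyaw-fr -0.0016 heel in fr mm [2.7 3.9] F in fr [-9.3 11.7] -1.0 M [2.53 1.09 0.1 ] op 0.0139 tilt [-0.0018 -0.0036]
t 11.3167 tcp [0.6138 0.1658 0.046 ] toolyaw -1.0783 sqyaw-fr -0.0015 heel in fr mm [2.7 3.9] F in fr [-9.5 11.6] -0.5 M [2.44 1.12 0.04] op 0.0138 tilt [-0.002  -0.0046]
```

```bash
python3 - <<'E'
from station import env
import cv2
f=env.grab_frame("wrist")["pixels"];cv2.imwrite("pics/w6.png",cv2.resize(f[70:260,230:440],None,fx=3.1,fy=3.1,interpolation=cv2.INTER_CUBIC))
E
```

```text
(no output)
```

View pics/w6.png

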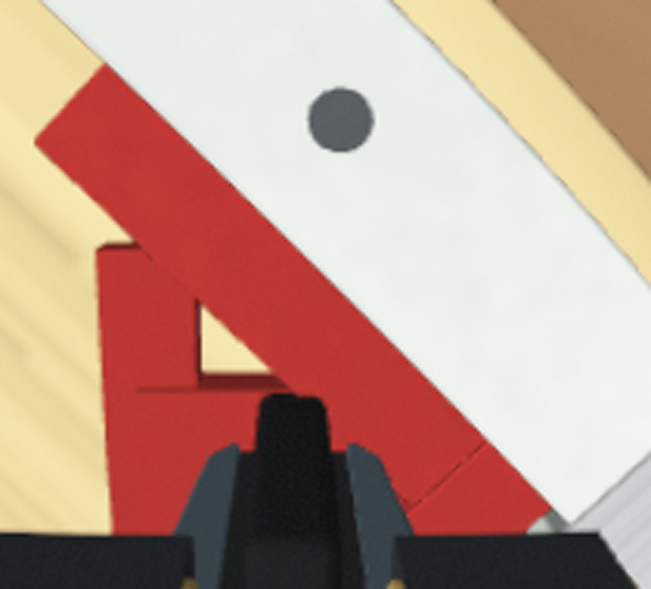

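```bash
python3 -m inch '[[1,[0.0006,-0.0014,0],0.008],[1,[0.0006,-0.0014,0],0.008],[1,[0.0006,-0.0014,0],0.008],[1,[0.0006,-0.0014,0],0.008]]' >/dev/null; python3 st.py;python3 -m inch '[[1,[0.0006,-0.0014,0],-0.008],[1,[0.0006,-0.0014,0],-0.008],[1,[0.0006,-0.0014,0],-0.008],[1,[0.0006,-0.0014,0],-0.008],[1,[0.0006,-0.0014,0],-0.008]]' >/dev/null; python3 st.py;python3 -m inch '[[1,[0.0006,-0.0014,0],-0.008],[1,[0.0006,-0.0014,0],-0.008],[1,[0.0006,-0.0014,0],-0.008],[1,[0.0006,-0.0014,0],-0.008],[1,[0.0006,-0.0014,0],-0.008]]' >/dev/null; python3 st.py
```

```text
t 11.7 tcp [0.6136 0.1657 0.046 ] toolyaw -1.0707 sqyaw-fr 0.0061 heel in fr mm [2.8 4. ] F in fr [-8.5  9.9] -0.6 M [ 2.34  1.42 -0.26] op 0.0139 tilt [-0.0024 -0.0056]
t 12.1167 tcp [0.6139 0.1657 0.0461] toolyaw -1.0785 sqyaw-fr -0.0017 heel in fr mm [2.7 3.8] F in fr [-7.8 10.7] -1.0 M [2.53 1.   0.21] op 0.0139 tilt [-0.0023 -0.0066]
t 12.5333 tcp [0.6139 0.1657 0.0461] toolyaw -1.0853 sqyaw-fr -0.0085 heel in fr mm [2.5 3.6] F in fr [-8.7 12. ] -1.1 M [2.37 1.14 1.1 ] op 0.0137 tilt [-0.0024 -0.0074]
```

```bash
python3 -m inch '[[1,[0.0006,-0.0014,0],0.007],[1,[0.0006,-0.0014,0],0.007],[1,[0.0006,-0.0014,0],0.007],[1,[0.0006,-0.0014,0],0.007],[1,[0.0006,-0.0014,0],0.007],[1,[0.0006,-0.0014,0],0.007],[1,[0.0006,-0.0014,0],0.007]]' >/dev/null; python3 st.py;python3 -m inch '[[1,[-0.0005,0.002,0],0],[1,[-0.003,0.006,0],0],[1,[-0.007,0.013,0],0],[1,[-0.013,0.025,0],0],[1,[-0.013,0.025,0.01],0],[1,[-0.013,0.025,0.04],0],[1,[-0.013,0.025,0.08],0],[1,[-0.013,0.025,0.1],0],[1,[-0.013,0.025,0.1],0]]' ; python3 st.py
```

```text
t 13.1167 tcp [0.6139 0.1657 0.0462] toolyaw -1.0782 sqyaw-fr -0.0014 heel in fr mm [2.8 3.8] F in fr [-8.9 11.5] 0.2 M [2.31 1.24 0.16] op 0.014 tilt [-0.0026 -0.0083]
time_s: 13.87
tcp_pos: [0.6033, 0.1918, 0.1517]
ee_rot: [0.97, 0.244, 0.001, -0.008]
contact_force: [1.4, 0.6, -2.8]
opening: 0.0137
t 13.8667 tcp [0.6033 0.1918 0.1517] toolyaw -1.0775 sqyaw-fr -0.0007 heel in fr mm [-14.9  25.8] F in fr [1.2 0.9] -2.8 M [-0.08 -0.   -0.02] op 0.0137 tilt [ 0.0014 -0.0081]
```

```bash
python3 -m inch '[[1,[-0.03,-0.02,0.01],0.03],[1,[-0.05,-0.05,0.01],0.08],[1,[-0.06,-0.085,0.01],0.13],[1,[-0.07,-0.12,0.01],0.18],[1,[-0.08,-0.155,0.01],0.23],[1,[-0.09,-0.19,0.01],0.28],[1,[-0.1,-0.225,0.01],0.33],[1,[-0.11,-0.26,0.01],0.38],[1,[-0.115,-0.29,0.01],0.43],[1,[-0.12,-0.32,0.01],0.48],[1,[-0.12,-0.34,0.01],0.53],[1,[-0.12,-0.34,0.01],0.53]]' ; python3 - <<'E'
from h import *
from station import env
f=env.grab_frame("top")
print("pad mid",deproj(f,np.array([426.25,219.15]),.006))
for p in [(125,33),(520,115),(443,515),(47,430)]: print(deproj(f,np.array([370+p[0]/5-.5,165+p[1]/5-.5]),.006).round(4))
cv2.imwrite("pics/t7.png",f["pixels"]);cv2.imwrite("pics/t7z.png",cv2.resize(f["pixels"][100:260,135:305],None,fx=3.7,fy=3.7,interpolation=cv2.INTER_CUBIC))
E
```

```text
time_s: 14.87
tcp_pos: [0.4831, -0.1514, 0.1614]
ee_rot: [0.872, 0.49, -0.001, -0.008]
contact_force: [0.2, 0.1, -2.3]
opening: 0.0139
pad mid [ 0.46967758 -0.30100571  0.006     ]
[ 0.6011 -0.2186  0.006 ]
[ 0.5533 -0.4321  0.006 ]
[ 0.3388 -0.3828  0.006 ]
[ 0.3878 -0.1711  0.006 ]
```

View pics/t7z.png

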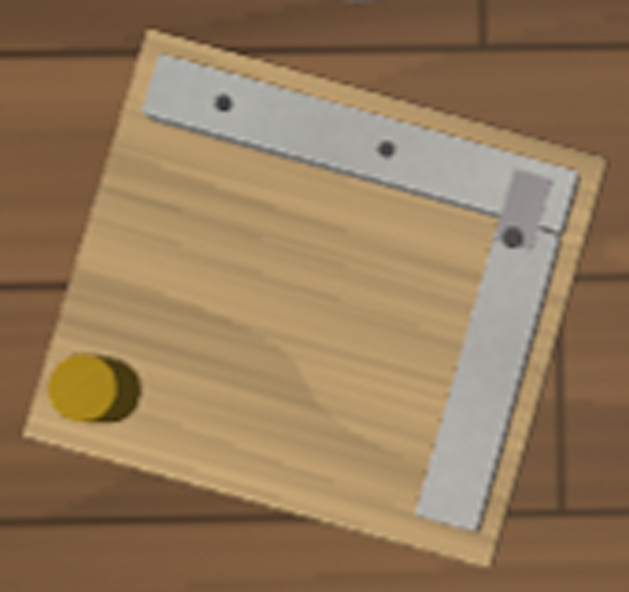

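View pics/t7.png

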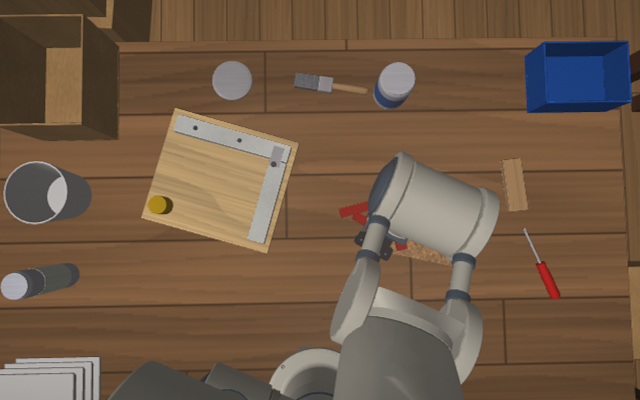

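```bash
python3 - <<'E'
from h import *
from station import env
f=env.grab_frame("top");z=.04
fo=fit(f,[((.045,-.04,z),(.045,.26,z),-1)],[.636,.115,-.2914],free=(0,2))
fi=fit(f,[((0,.01,z),(0,.26,z),1)],[.638,.115,-.2914],free=(0,2))
for y in (0,-.045):
  for s in (1,-1):
    try: fit(f,[((-.21,y,z),(-.03,y,z),s)],[.638,.115,-.2914],free=(1,2))
    except Exception as e: print(y,s,e)
E
```

```text
pose [ 0.6363  0.115  -0.2917] n 40 per edge: [(40, 0.0, 0.13)]
pose [ 0.6382  0.115  -0.2914] n 40 per edge: [(40, 0.01, 0.08)]
pose [ 0.638   0.1153 -0.2818] n 40 per edge: [(40, 0.02, 0.33)]
0 -1 index 0 is out of bounds for axis 1 with size 0
pose [ 0.638   0.1112 -0.2848] n 40 per edge: [(40, -0.01, 0.13)]
pose [ 0.638   0.1166 -0.2835] n 40 per edge: [(40, 0.0, 0.12)]
```

```bash
python3 -m inch '[[1,[-0.003,-0.035,0],0.03],[1,[-0.006,-0.07,0],0.06],[1,[-0.009,-0.105,-0.01],0.09],[1,[-0.011,-0.135,-0.03],0.1],[1,[-0.013,-0.15,-0.06],0.1],[1,[-0.013,-0.15,-0.09],0.1],[1,[-0.013,-0.15,-0.105],0.1],[1,[-0.013,-0.15,-0.112],0.1],[1,[-0.013,-0.15,-0.116],0.1],[1,[-0.013,-0.15,-0.116],0.1],[1,[-0.013,-0.15,-0.116],0.1]]'
python3 m3.py pics/w8.png
```

```text
time_s: 15.88
tcp_pos: [0.4706, -0.2981, 0.0462]
ee_rot: [0.847, 0.532, -0.001, -0.008]
contact_force: [0.7, 0.7, -3.3]
opening: 0.0134
[ 0.47056953 -0.29812359  0.04616513] [ 0.84666717  0.53206276 -0.00118035 -0.00790729] 15.8833 [ 0.69744145  0.7353778  -3.26470715]
```

View pics/w8.png

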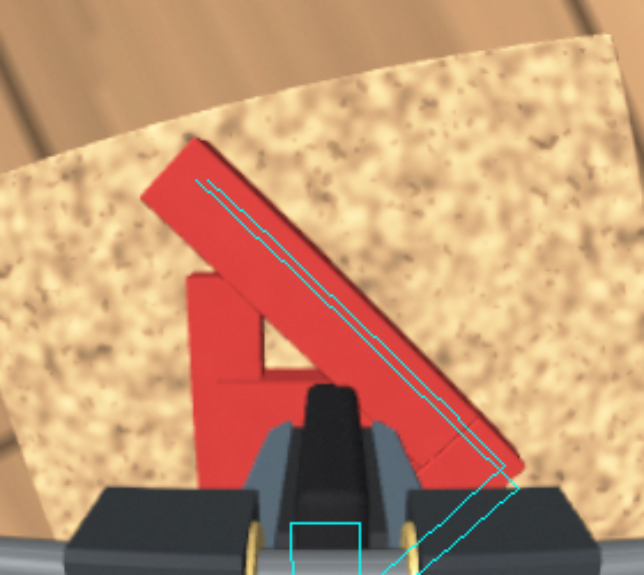

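Square is above the pad, well inside it. Lower slowly.

```bash
python3 -m inch '[[1,[0,-0.002,-0.003],0],[1,[0,-0.002,-0.006],0],[1,[0,-0.002,-0.0075],0],[1,[0,-0.002,-0.0075],0],[1,[0,-0.002,-0.0075],0]]'; python3 -m inch '[[1,[0,0,-0.001],0],[1,[0,0,-0.001],0],[1,[0,0,-0.001],0]]'
```

```text
time_s: 16.35
tcp_pos: [0.4706, -0.3004, 0.0389]
ee_rot: [0.847, 0.532, -0.001, -0.008]
contact_force: [-0.4, 0.9, -3.5]
opening: 0.0139
time_s: 16.6
tcp_pos: [0.4705, -0.3003, 0.0378]
ee_rot: [0.847, 0.532, -0.001, -0.008]
contact_force: [-1.1, 0.2, -3.2]
opening: 0.0134
```

```bash
python3 -m inch '[[1,[0,0,-0.001],0],[1,[0,0,-0.001],0],[1,[0,0,-0.001],0]]'; python3 -m inch '[[1,[0,0,-0.001],0],[1,[0,0,-0.001],0],[1,[0,0,-0.001],0]]'
```

```text
time_s: 16.85
tcp_pos: [0.4705, -0.3004, 0.0375]
ee_rot: [0.847, 0.532, -0.001, -0.008]
contact_force: [-3.5, 2.9, 11.2]
opening: 0.0138
time_s: 17.1
tcp_pos: [0.4705, -0.3003, 0.0375]
ee_rot: [0.847, 0.532, -0.001, -0.007]
contact_force: [-6.2, 3.9, 16.9]
opening: 0.0142
```

```bash
python3 -m inch '[[1,[0,0,0.0004],0],[1,[0,0,0.0004],0],[-1,[0,0,0.0004],0],[-1,[0,0,0.0004],0],[-1,[0,0,0.0004],0],[-1,[0,0,0.0004],0],[-1,[0,0,0.0004],0],[-1,[0,0,0.0004],0],[-1,[0,0,0.0004],0],[-1,[0,0,0.0004],0],[-1,[0,0,0.0004],0],[-1,[0,0,0.0004],0]]' ; python3 -m inch '[[-1,[0,0,0.01],0],[-1,[0,0,0.03],0],[-1,[0,0,0.06],0],[-1,[0,0,0.1],0],[-1,[0,0,0.14],0],[-1,[-0.01,0.04,0.16],0],[-1,[-0.02,0.08,0.16],0],[-1,[-0.03,0.12,0.16],0],[-1,[-0.04,0.16,0.16],0],[-1,[-0.04,0.19,0.16],0],[-1,[-0.04,0.22,0.16],0],[-1,[-0.04,0.22,0.16],0]]'
```

```text
time_s: 18.1
tcp_pos: [0.4705, -0.3004, 0.0379]
ee_rot: [0.847, 0.532, -0.001, -0.007]
contact_force: [-0.3, -0.4, 0.5]
opening: 0.0772
time_s: 19.1
tcp_pos: [0.4294, -0.0761, 0.1987]
ee_rot: [0.846, 0.533, -0.001, -0.008]
contact_force: [0.2, -1.0, 0.3]
opening: 0.0912
```

```bash
python3 -m inch '[[-1,[-0.04,0.04,0.0],0],[-1,[-0.05,0.08,0.0],0],[-1,[-0.05,0.12,0.0],0],[-1,[-0.05,0.14,0.0],0],[-1,[-0.05,0.14,0.0],0],[-1,[-0.05,0.14,0.0],0]]' ; python3 - <<'E'
from h import *
from station import env
f=env.grab_frame("top");z=.024
sq=fit(f,[((0,0,z),(0,.13,z),1),((0,0,z),(-.13,0,z),-1)],[.521,-.323,.36],ch=lambda i:i[:,:,1])
print("grip",tf(sq,[(-.04,.04,0)]),"pad .4697 -.3010")
cv2.imwrite("pics/t9.png",f["pixels"])
s=env.grab_frame("scene")["pixels"];cv2.imwrite("pics/s9.png",s)
E
```

```text
time_s: 19.6
tcp_pos: [0.3793, 0.0652, 0.1993]
ee_rot: [0.845, 0.535, -0.0, -0.007]
contact_force: [0.5, -0.6, 0.5]
opening: 0.0914
pose [ 0.5206 -0.3246  0.3381] n 80 per edge: [(40, -0.02, 0.19), (40, 0.01, 0.24)]
grip [[ 0.46955494 -0.30013165  0.        ]] pad .4697 -.3010
```

View pics/t9.png

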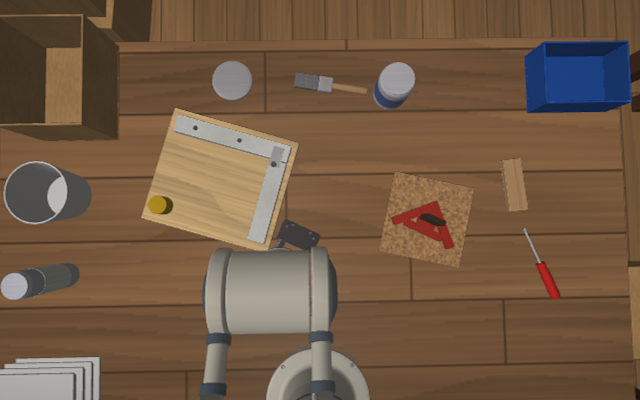

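View pics/s9.png

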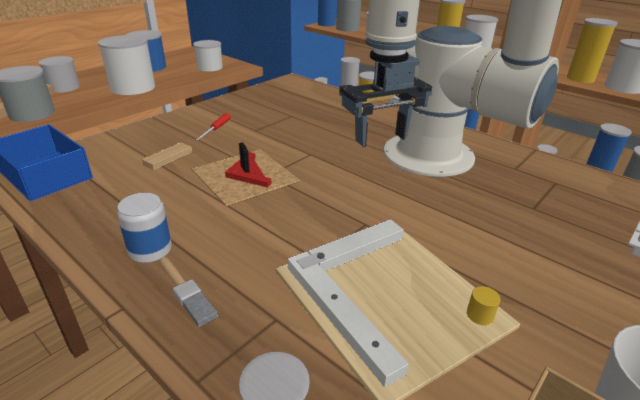

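The square lies flat at about (428,220) in the top view, in the middle of the pad. The frame corner looks square, the tin is still at (159,205), and the arm is clear of everything, so I'm handing in.

```bash
python3 -c "
from station import env
print(env.hand_in())"
```

```text
the job is handed in; nothing more can be done
None
```

I pressed the square home in the frame corner, laid it back on the cork pad, and handed the job in at about 20 s of the 61 s allowed. No verdict was reported.

- **Pressing home:** I took the square by its grip and slid it along the fixed rail into the corner. I then held it there for about 3 s with roughly 8–9 N on the fixed rail and 10–16 N on the loose rail. The pictures showed no gap on the fixed rail, and the loose rail's visible edge matched its square position.
- **Loose rail:** afterwards the top camera put it about 0.008 rad past square, within the 0.025 limit. A small turning test I made while pressing (about ±0.008 rad) probably caused this.
- **Placing:** the grip lies about 1 mm from the pad's middle as measured from the top camera. The square looks flat and the arm is clear of it. The tin looks unmoved in the pictures.
- **Disagreement:** when the square was seated, my first camera estimate of the corner was off by 2.6 mm along x and 3.9 mm along y, so I relied on contact forces to find home. A later camera fit of the rails put the corner within about 2 mm of the contact position.

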